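# Clamp the citrus press down by its foot

### The job

Get the citrus press ready for juicing by clamping its foot: with a finger, push the flat strap round until it lies fully over the foot, against its stop, and only then push the cam lever at its end all the way down. Leave the cup, the glasses, the funnel, the press's arm and everything else where they are.

Things in the scene. Friction and masses are not known exactly. Their poses are not given: they have to be found in the camera images.
- press: aluminium citrus press and its hold-down clamp, fixed. Origin on the marble under the clamp's middle, z up. In its frame: dark plate 190 (x) x 85 (y) x 12 mm high at the origin; over it the press's foot, a tongue 60 mm wide (x), y -142..+18 mm, top z 34 mm; press base block x -80..110, y -305..-135, 30 mm high. Strap pivot at x -60, y 0, lever axle at x 50, y 0, z 70 mm
- strap (a joint): clamp strap: level steel bar 22 mm wide, underside z 36, top z 52 mm, 131 mm from vertical pivot to tip. 0 = fully over the foot, along the press's +x, tip under the cam and against its stop; grows counterclockwise seen from above (to the press's +y) as it opens; start 0.75 to 1.35 rad. Stays where left (friction 0.08 N m). Push its counterclockwise side face to close it; free air beside it
- strap_pivot (a point): point on the strap's pivot axis, at the height of the strap's top face (z 52 mm); a bolt head rises 7 mm above it
- strap_tip (a point): end of the strap's centre line at the rounded tip, top face; 131 mm from strap_pivot
- lever (a joint): cam lever: flat steel, 90 mm long, 8 mm thick, 12 mm wide with a 24 mm wide paddle over the last 34 mm; horizontal axle along the press's y. 0 = raised, 60 degrees above the press's +x; grows as it goes outward (+x) and down; 1.0 rad = fully down, 3 degrees above level, pointing away from the strap. Stays where left (friction 0.25 N m, about 3.5 N at the paddle)
- lever_axle (a point): centre of the cam lever's axle, 70 mm above the marble
- lever_tip (a point): tip of the cam lever, on its mid thickness; 90 mm from lever_axle
- stop_post (a point): middle of the top of the dark post (26 x 18 mm, top z 86 mm) that stops the strap and carries the lever axle
- column_top (a point): top of the press's column, 286 mm above the marble; column 34 mm thick, 220 mm off the clamp towards the press's -y
- presser (a point): middle of the underside of the 80 mm wide pressing cap on the hinged pressing arm, above the cone, at z about 217 mm or higher. The arm lies above it at z about 277 mm and its black grip reaches 165 mm further along the press's -x; not to be moved
- cup: stainless steel cup, 76 mm across, 85 mm high, on the press's base under the cone; origin at its underside; leave alone
- tumbler_a: short glass tumbler, 72 mm across, 80 mm high, near the clamp; origin at its underside; leave alone
- tumbler_b: second short glass tumbler, same size, on the far side of the press from the strap; leave alone
- funnel: orange plastic funnel standing mouth down, 92 mm across, 90 mm high, near the clamp; origin at its underside; leave alone
- bowl: white bowl, 120 mm across, 45 mm high; leave alone
- jar: glass jar with steel lid, 68 mm across, 110 mm high; leave alone
- spoon: spoon lying on the slab; leave alone

How it is judged:
On the way, in this order (a step that is already met when the one before it is completed fails the run):
1. the strap is fully over the foot while the cam lever is still raised (value of joint strap below 0.07 rad and value of joint lever below 0.5 rad), for 0.2 s.
2. the cam lever is fully down with the strap still home (value of joint strap below 0.07 rad and value of joint lever above 0.9 rad), for 0.2 s.
At the end, for the whole second after the job is handed in: strap within 0.07 rad (about 9 mm at its tip) of fully over, lever at least 0.90 of its 1.0 rad down, every bystander and the pressing cap within 30 mm of where they started (all of step 2 and distance of each of cup, tumbler_a, tumbler_b, funnel, bowl, jar, spoon, presser from where it was at the start of the episode below 0.03 m); the robot touches nothing.
It fails at once if the cam lever was pushed down before the strap was over (value of joint lever above 0.6 rad and value of joint strap above 0.15 rad).
It fails at once if a bystander or the pressing arm was moved, lifted or carried more than 30 mm (not (distance of cup from where it was at the start of the episode below 0.03 m) or not (distance of tumbler_a from where it was at the start of the episode below 0.03 m) or not (distance of tumbler_b from where it was at the start of the episode below 0.03 m) or not (distance of funnel from where it was at the start of the episode below 0.03 m) or not (distance of bowl from where it was at the start of the episode below 0.03 m) or not (distance of jar from where it was at the start of the episode below 0.03 m) or not (distance of spoon from where it was at the start of the episode below 0.03 m) or not (distance of presser from where it was at the start of the episode below 0.03 m)).
It fails at once if a bystander was tipped (angle between any of cup, tumbler_a, tumbler_b, funnel, bowl, jar's own z axis and vertical above 0.5 rad).
It also fails if it takes over 45 s, if anything falls off the work surface, if the arm or the gripper's body presses on something with over 40 N, if the wrist force passes 120 N, or if a joint passes its speed limit or range.

### The arm

A 6-joint arm with a two-finger parallel gripper is mounted at the origin on the work surface. World frame = base frame: x ahead of the robot, y to its left, z up, the work surface at z = 0. Lengths are in m, angles in rad, forces in N, time in s.
With the tool pointing down it reaches from about 0.3 to 0.875 m from the base axis. Payload 6.4 kg.
Tool frame: the origin (TCP) lies on the centre line of the jaws, within the pads' length; the fingertips stand 11 mm ahead of it and the grasp point (between the pads) lies 8 mm behind it; x points along the fingers, y is the direction in which the jaws open and shut, and the axes are right-handed (so a half turn about x gives the same grasp; the last joint's range is limited). The gripper opens to 88 mm and grips with 3 to 60 N. Pads are 18 mm wide; open, the fingers measure 123 mm over their backs; the gripper's body (75 mm by 187 mm) begins 45 mm behind the grasp point.
Start: joints at [0.946, 0.181, 1.607, -0, 1.354, -0.206], TCP at [0.234, 0.525, 0.25] pointing down, gripper open.
Joint ranges: [-2.99, 2.99], [-0.89, 2.07], [0.3, 2.58], [-1.14, 4.28], [0, 2.63], [-3.12, 3.12]. Speed limits (rad/s): [2.57, 2.57, 3.01, 3.14, 3.14, 3.14].

### API

Orientations are given as a 3x3 rotation matrix whose columns are the frame's x, y, z axes.
In Python, from workcell import ctrl gives the robot as it stands. The module is installed in compiled form; this text tells all that it offers.
- The arm moves only by the tool drive_tool, never from a script. Its argument "motion" is one flat list of numbers, 7 for each row, row after row: the turn, a rotation vector about the tool's x, y, z each as a share of 120 degrees, from -1 to 1, then the shift along the tool's x, y, z each as a share of 12 cm, from -1 to 1, then the opening, from -1 (shut) to 1 (fully open). A call has 1 to 8 rows; each row is the pose to reach, as a shift and turn from the pose commanded when the call began, along the tool's axes at that moment; what a row does not reach only later rows make up. A row lasts 1/12 s, in which the tool goes at most 41.7 mm and 7.16 degrees, less where a joint would pass 70% of its speed; a pose out of reach is approached as far as the arm can. A call with a number of a shift or a turn outside -1 to 1 is refused whole. A call with a gripper value outside its range is refused whole. The fingers move at their own pace and stop on an object; the grip force is fixed at half the most. Time passes only in rows, so rows that repeat a pose let the fingers close. It gives the time, the measured TCP pose, the force and the opening at its end, in the units of the state.
- ctrl.observe(): the state, without advancing time (a new reading comes with each control period).
- ctrl.read_camera(name): name is "scene" or "top" or "wrist"; returns the picture (400x640x3 uint8, red, green, blue); there is no depth.
- ctrl.calibration(name): a dict with "mtx" (3x3 intrinsics, pixels), "eye" and "orientation" of the camera in the world. Camera axes: x right, y down, z forward; pixel columns grow to the right and rows downward; lengths in m; the calibration is good to about 2 mm. A picture is of the moment at which its call begins: read the wrist's pose just before it. calibration takes no time and is no camera call; for the wrist camera it gives the pose at the moment of the call.
- ctrl.close_job(): hands the job in, once; it reports no verdict.
The state is a dict: "clock": time; "joint_pos": joint angles; "qd": joint speeds; "effort": joint torques, N m; "ee_pos": TCP position; "tool_rot": TCP orientation; "wrist_force": force on the tool from outside, world axes, zero at the start; "moment": the same for the moment, N m; "opening": finger opening in m.
Only numpy, scipy, OpenCV 4.12 (cv2) and the standard library are available. Lean on these libraries where they do the work, as an engineer would, in place of code of your own. Each camera call takes 0.05 s, during which the arm holds its last target.

## Working session

There is one attempt and no reset: what is moved stays moved. The work goes in short steps, Python scripts to look and compute and a tool call to move; the robot and the scene stay as the last step left them, time stands still between calls to the robot, and variables do not carry over. Pictures are saved under pics/ and viewed, and the job is handed in when it is done.

Besides the shell and the picture viewer there is one more tool, called after "Emit:" as name(argument=value, ...) on one line, values as JSON. drive_tool: Moves the arm, as the interface text tells. Shift numbers are shares of 12 cm and turn numbers shares of 120 degrees, none past 1 either way. Its arguments: {"type":"object","properties":{"motion":{"type":"array"}},"required":["motion"]}

```bash
mkdir -p pics; python3 - <<'E'
from workcell import ctrl
import cv2,numpy as np
s=ctrl.observe()
for k,v in s.items(): print(k,np.round(v,3).tolist())
for n in ["scene","top","wrist"]:
    c=ctrl.calibration(n); print(n,np.round(c["mtx"],1).tolist(),np.round(c["eye"],3).tolist(),np.round(c["orientation"],3).tolist())
    cv2.imwrite(f"pics/{n}0.png",ctrl.read_camera(n)[:,:,::-1])
E
```

```text
clock 0.0
joint_pos [0.946, 0.182, 1.608, 0.0, 1.354, -0.206]
qd [-0.002, -0.001, 0.001, 0.001, 0.001, 0.002]
effort [0.001, -43.388, -34.184, 0.07, 0.039, -0.0]
ee_pos [0.233, 0.525, 0.249]
tool_rot [[-0.001, 0.407, 0.914], [-0.001, 0.914, -0.407], [-1.0, -0.002, -0.0]]
wrist_force [0.825, -0.631, -0.202]
moment [0.003, -0.064, -0.021]
opening 0.088
scene [[436.7, 0.0, 321.1], [0.0, 436.7, 204.0], [0.0, 0.0, 1.0]] [1.416, -0.103, 0.774] [[0.027, 0.544, -0.839], [1.0, -0.004, 0.029], [0.012, -0.839, -0.544]]
top [[443.6, 0.0, 324.9], [0.0, 443.6, 196.8], [0.0, 0.0, 1.0]] [0.228, -0.071, 1.374] [[-0.034, -0.978, 0.205], [-0.999, 0.032, -0.012], [0.006, -0.205, -0.979]]
wrist [[310.8, 0.0, 316.3], [0.0, 310.8, 200.2], [0.0, 0.0, 1.0]] [0.157, 0.558, 0.384] [[0.407, 0.866, 0.291], [0.913, -0.385, -0.132], [-0.003, 0.32, -0.947]]
```

View pics/scene0.png

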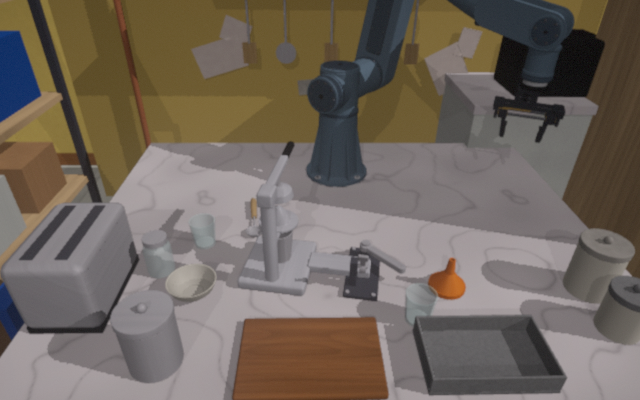

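View pics/top0.png

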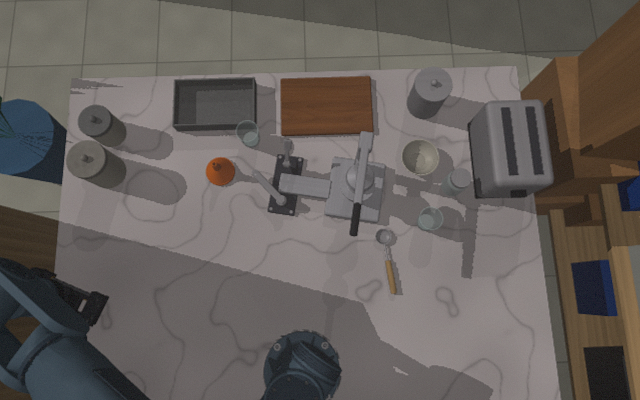

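View pics/wrist0.png

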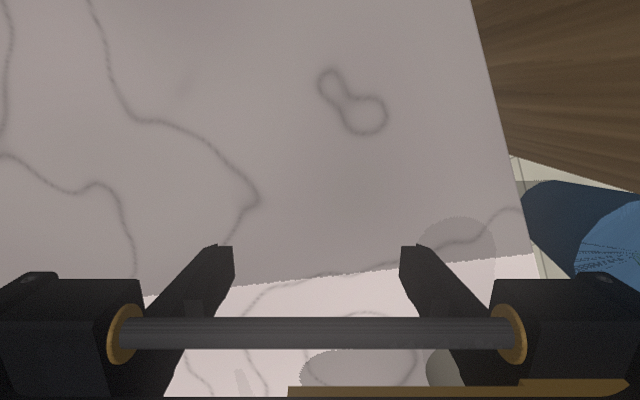

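```bash
python3 - <<'E'
import cv2
a=cv2.imread("pics/top0.png")[100:250,190:390]; cv2.imwrite("pics/top0c.png",cv2.resize(a,None,fx=4,fy=4,interpolation=cv2.INTER_CUBIC))
a=cv2.imread("pics/scene0.png")[220:340,320:480]; cv2.imwrite("pics/scene0c.png",cv2.resize(a,None,fx=5,fy=5,interpolation=cv2.INTER_CUBIC))
E
```

```text
(no output)
```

View pics/top0c.png

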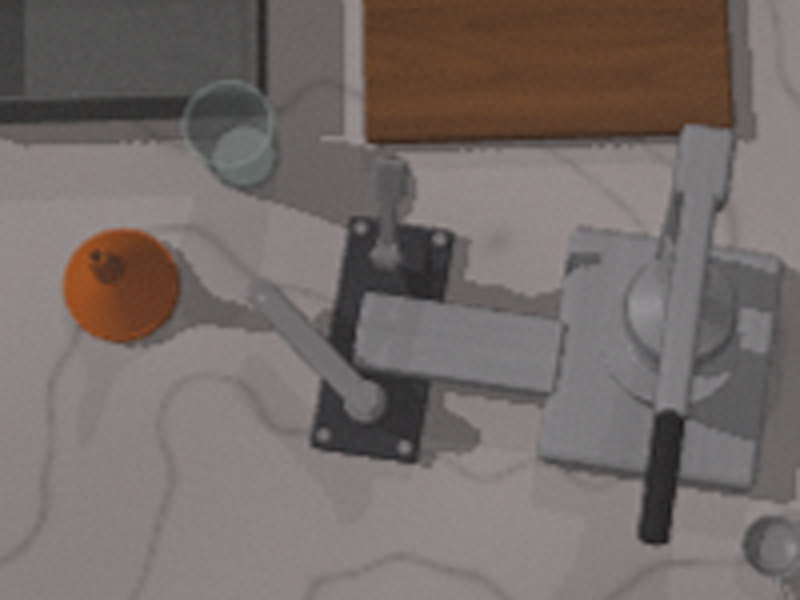

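View pics/scene0c.png

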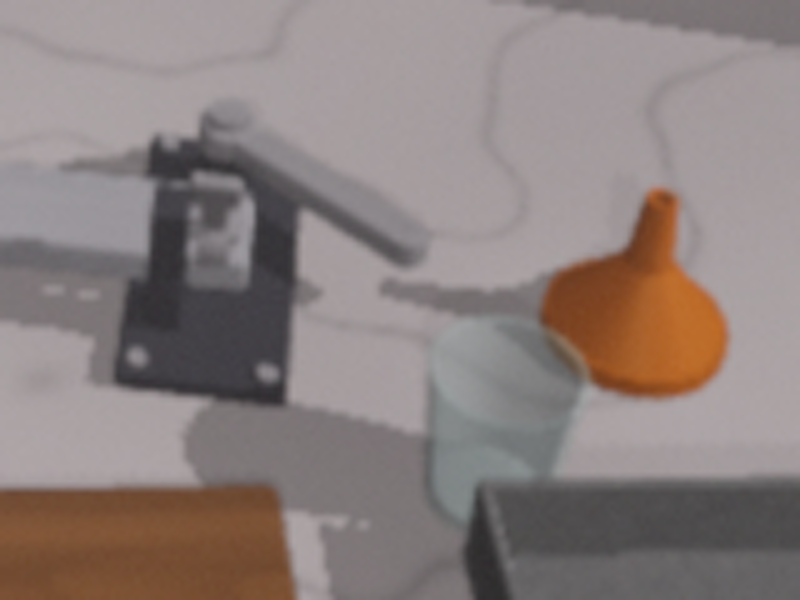

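```bash
cat > h.py <<'E'
import numpy as np
from workcell import ctrl
def ray(n,u,v,z,c=None):
    c=c or ctrl.calibration(n); d=c["orientation"]@np.linalg.inv(c["mtx"])@np.array([u,v,1.]); e=np.array(c["eye"]); return e+d*(z-e[2])/d[2]
def proj(n,p,c=None):
    c=c or ctrl.calibration(n); q=np.array(c["orientation"]).T@(np.array(p)-c["eye"]); q=np.array(c["mtx"])@q; return q[:2]/q[2]
E
python3 - <<'E'
from h import *
T=lambda u,v,z:ray("top",190+(u+.5)/4-.5,100+(v+.5)/4-.5,z)
S=lambda u,v,z:ray("scene",320+(u+.5)/5-.5,220+(v+.5)/5-.5,z)
c=[T(*p,.012) for p in [(352,218),(454,233),(415,463),(311,447)]]
for x in c: print(x.round(4))
o=sum(c)/4; print("origin",o.round(4))
ex=(c[0]+c[1]-c[2]-c[3])[:2]; print("len",np.hypot(*ex)/2,"yaw",np.arctan2(ex[1],ex[0]))
ey=(c[0]+c[3]-c[1]-c[2])[:2]; print("len",np.hypot(*ey)/2,"yaw",np.arctan2(-ey[0],ey[1]))
y=(np.arctan2(ex[1],ex[0])); R=np.array([[np.cos(y),-np.sin(y)],[np.sin(y),np.cos(y)]])
W=lambda x,yy:o[:2]+R@[x,yy]
print("pivot pred",W(-.06,0),"meas",T(368,397,.059)[:2])
tip=T(258,286,.052)[:2]; print("tip",tip); d=tip-W(-.06,0); print("len",np.hypot(*d),"strap",np.arctan2(d[1],d[0])-y)
print("axle",W(.05,0),"levertip",W(.095,0), "lever meas",T(392,160,.148)[:2])
print("scene: bolt",S(225,105,.059),"tip",S(418,255,.052),"corners",S(118,383,.012),S(285,402,.012), "pred",W(.095,-.0425),W(.095,.0425))
for n,u,v in [("tumb base",245,158),("funnel",120,290)]: print(n,T(u,v,0)[:2])
print("funnel apex",T(105,262,.09)[:2],"tumb top",T(230,122,.08))
E
```

```text
[0.6578 0.0584 0.012 ]
[ 0.6426 -0.0229  0.012 ]
[0.4575 0.0119 0.012 ]
[0.4728 0.0925 0.012 ]
origin [0.5577 0.035  0.012 ]
len 0.1882047579809519 yaw -0.18409417544856635
len 0.08237617376592361 yaw -0.18573243187350585
pivot pred [0.49870831 0.04595273] meas [0.50134118 0.04355382]
tip [0.59285612 0.12756923]
len 0.12459960534336333 strap 0.8983166557414975
axle [0.60684958 0.02581656] levertip [0.65108919 0.01757904] lever meas [0.65780288 0.01597594]
scene: bolt [0.49407253 0.04708016 0.059     ] tip [0.60660091 0.13071186 0.052     ] corners [ 0.65191109 -0.01929404  0.012     ] [0.66572606 0.06008973 0.012     ] pred [ 0.64330931 -0.02420282] [0.65886908 0.05936089]
tumb base [0.71523387 0.14577475]
funnel [0.60748421 0.24557251]
funnel apex [0.6047135  0.23641279] tumb top [0.71632285 0.1447025  0.08      ]
```

Emit:
drive_tool(motion=[-0.112,0,0,0,-0.5,0.95,-1,-0.112,0,0,0,-0.5,0.95,-1,-0.112,0,0,0,-0.5,0.95,-1,-0.112,0,0,0,-0.5,0.95,-1,-0.112,0,0,0,-0.5,0.95,-1])

```text
clock: 0.57
ee_pos: [0.3151, 0.4223, 0.2496]
tool_rot: [[-0.0, 0.188, 0.982], [-0.001, 0.982, -0.188], [-1.0, -0.001, 0.0]]
wrist_force: [-0.2, 0.1, 0.5]
opening: 0.0572
```

```bash
cat >> h.py <<'E'
O=np.array([.560,.036]); Y=-.184
def press(p):
    c,s=np.cos(Y),np.sin(Y); d=np.array(p[:2])-O; return np.array([c*d[0]+s*d[1],-s*d[0]+c*d[1],p[2]])
def rep():
    s=ctrl.observe(); R=np.array(s["tool_rot"]); print("t",s["clock"],"press tcp mm",(press(s["ee_pos"])*1000).round(1),"F",np.round(s["wrist_force"],1),"open",round(s["opening"],4),"yaw",np.arctan2(-R[0,1],R[1,1]).round(3),"down",R[:,0].round(3))
E
python3 -c "
from h import *
rep()"
```

```text
t 0.5667 press tcp mm [-311.4  335.   249.6] F [-0.2  0.1  0.5] open 0.0572 yaw -0.189 down [-0.    -0.001 -1.   ]
```

Emit:
drive_tool(motion=[0,0,0,0,-0.7,0.72,-1,0,0,0,0,-0.7,0.72,-1,0,0,0,0,-0.7,0.72,-1,0,0,0,0,-0.7,0.72,-1])

```text
clock: 0.9
ee_pos: [0.3857, 0.3228, 0.2497]
tool_rot: [[0.001, 0.187, 0.982], [-0.001, 0.982, -0.187], [-1.0, -0.001, 0.001]]
wrist_force: [0.1, -0.7, 0.3]
opening: 0.0301
```

Emit:
drive_tool(motion=[0,0,0,0,-0.7,0.72,-1,0,0,0,0,-0.7,0.72,-1,0,0,0,0,-0.7,0.72,-1,0,0,0,0,-0.7,0.72,-1])

```text
clock: 1.23
ee_pos: [0.4555, 0.2246, 0.2498]
tool_rot: [[0.002, 0.187, 0.982], [-0.001, 0.982, -0.187], [-1.0, -0.001, 0.002]]
wrist_force: [0.1, 0.7, 0.5]
opening: 0.0035
```

Emit:
drive_tool(motion=[0,0,0,0,-0.7,0.72,-1,0,0,0,0,-0.7,0.72,-1,0,0,0,0,-0.7,0.72,-1,0,0,0,0,-0.7,0.72,-1,0,0,0,0,-0.7,0.72,-1,0,0,0,0,-0.7,0.72,-1])

```text
clock: 1.73
ee_pos: [0.5216, 0.1307, 0.2493]
tool_rot: [[-0.001, 0.183, 0.983], [0.001, 0.983, -0.183], [-1.0, 0.001, -0.001]]
wrist_force: [0.4, 0.3, 0.4]
opening: 0.0
```

```bash
python3 -c "
from h import *
import cv2
rep()
cv2.imwrite('pics/wrist1.png',ctrl.read_camera('wrist')[:,:,::-1])"
```

```text
t 1.7333 press tcp mm [-55.1  86.  249.3] F [0.4 0.3 0.4] open 0.0 yaw -0.184 down [-0.001  0.001 -1.   ]
```

View pics/wrist1.png

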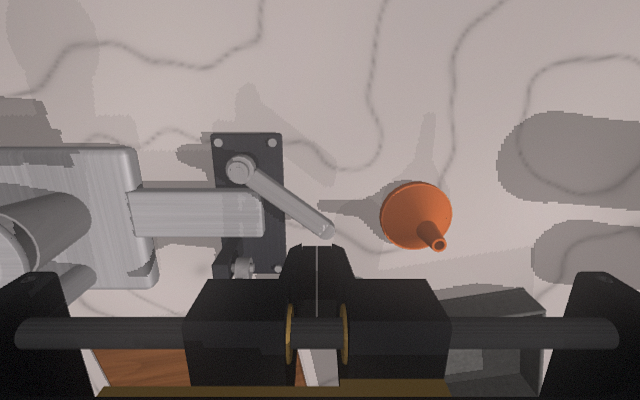

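```bash
python3 - <<'E'
from h import *
for n,u,v,z in [("bolt",239,165,.059),("cornL",210.5,133.5,.012),("cornR",282.5,133,.012),("tip",331,230,.052),("footcornernear",263,193,.034),("funnelbase",416,215,0)]:
    print(n,(press(ray("wrist",u,v,z))*1000).round(1))
E
```

```text
bolt [-68.6   2.5  59. ]
cornL [-96.3 -40.2  12. ]
cornR [-97.   44.9  12. ]
tip [  9.8 102.   52. ]
footcornernear [-29.7  21.8  34. ]
funnelbase [ 11.2 217.1   0. ]
```

Emit:
drive_tool(motion=[0,0,0,0.98,0,0,-1,0,0,0,0.98,0,0,-1,0,0,0,0.98,0,0,-1,0,0,0,0.98,0,0,-1,0,0,0,0.98,0,0,-1])

```text
clock: 2.2
ee_pos: [0.5202, 0.1305, 0.131]
tool_rot: [[-0.005, 0.181, 0.983], [0.0, 0.983, -0.181], [-1.0, -0.001, -0.004]]
wrist_force: [-0.1, 0.4, 0.2]
opening: 0.0004
```

Emit:
drive_tool(motion=[0,0,0,0.3,0,0,-1,0,0,0,0.5,0,0,-1,0,0,0,0.65,0,0,-1,0,0,0,0.65,0,0,-1,0,0,0,0.65,0,0,-1])

```text
clock: 2.62
ee_pos: [0.5234, 0.1296, 0.0562]
tool_rot: [[0.002, 0.182, 0.983], [0.0, 0.983, -0.182], [-1.0, 0.001, 0.002]]
wrist_force: [-0.0, -0.1, 1.2]
opening: -0.0002
```

```bash
cat > look.py <<'E'
import sys,cv2
from h import *
rep()
for n in sys.argv[2:]:
    im=ctrl.read_camera(n)[:,:,::-1]
    if n=="scene": im=cv2.resize(im[180:340,280:480],None,fx=4,fy=3.75,interpolation=cv2.INTER_CUBIC)
    if n=="top": im=cv2.resize(im[100:250,190:390],None,fx=4,fy=4,interpolation=cv2.INTER_CUBIC)
    cv2.imwrite(f"pics/{n}{sys.argv[1]}.png",im)
E
python3 look.py 2 wrist scene
```

```text
t 2.6167 press tcp mm [-53.1  85.4  56.2] F [-0.  -0.1  1.2] open -0.0002 yaw -0.183 down [ 0.002  0.    -1.   ]
```

View pics/wrist2.png

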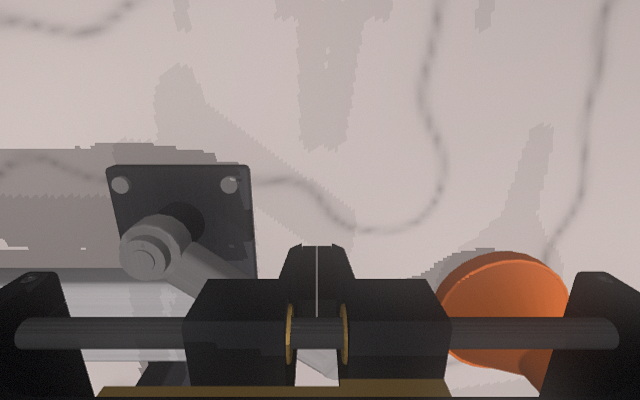

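View pics/scene2.png

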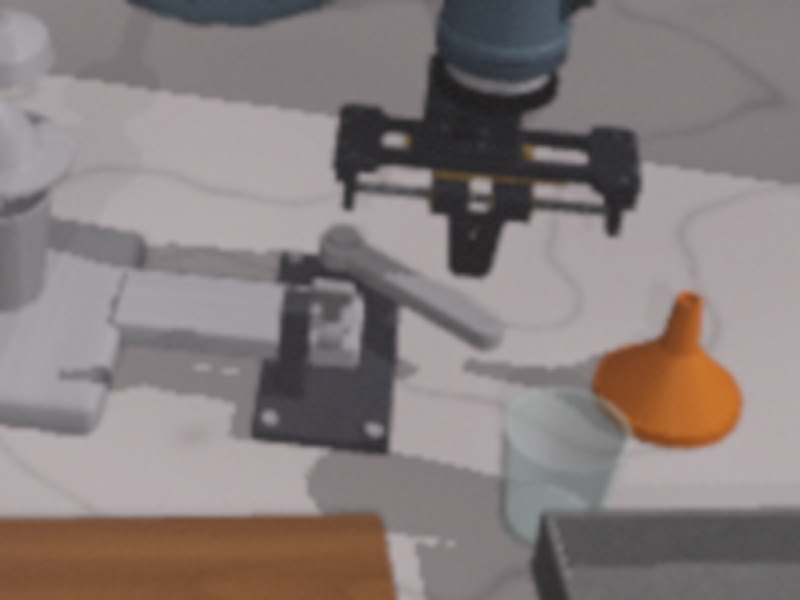

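Emit:
drive_tool(motion=[0,0,0,0.025,-0.04,0.05,-1,0,0,0,0.025,-0.08,0.1,-1,0,0,0,0.025,-0.12,0.15,-1,0,0,0,0.025,-0.16,0.2,-1,0,0,0,0.025,-0.2,0.25,-1,0,0,0,0.025,-0.24,0.29,-1,0,0,0,0.025,-0.28,0.33,-1,0,0,0,0.025,-0.28,0.33,-1])

```text
clock: 3.38
ee_pos: [0.5558, 0.0872, 0.051]
tool_rot: [[0.0, 0.184, 0.983], [-0.001, 0.983, -0.184], [-1.0, -0.001, 0.0]]
wrist_force: [0.3, 0.1, -0.2]
opening: 0.0005
```

```bash
python3 look.py 3 top scene
```

```text
t 3.3833 press tcp mm [-13.5  49.5  51. ] F [ 0.3  0.1 -0.2] open 0.0005 yaw -0.185 down [ 0.    -0.001 -1.   ]
```

View pics/scene3.png

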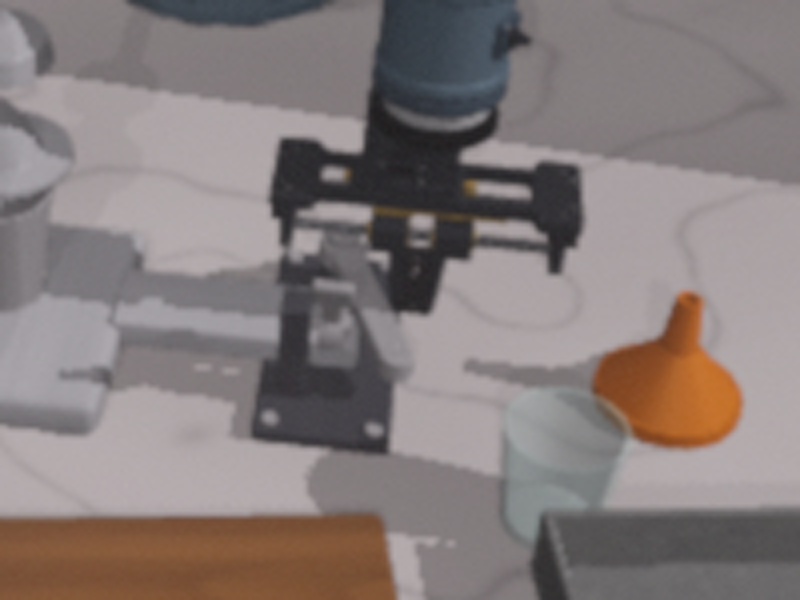

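Emit:
drive_tool(motion=[0,0,0,0,-0.04,0.045,-1,0,0,0,0,-0.08,0.09,-1,0,0,0,0,-0.12,0.135,-1,0,0,0,0,-0.16,0.18,-1,0,0,0,0,-0.18,0.18,-1,0,0,0,0,-0.18,0.18,-1])

```text
clock: 3.98
ee_pos: [0.573, 0.0625, 0.0513]
tool_rot: [[0.001, 0.184, 0.983], [-0.0, 0.983, -0.184], [-1.0, -0.0, 0.001]]
wrist_force: [0.6, -0.3, -0.6]
opening: 0.0004
```

```bash
python3 look.py 4 wrist scene
```

```text
t 3.9833 press tcp mm [ 7.9 28.4 51.3] F [ 0.6 -0.3 -0.6] open 0.0004 yaw -0.185 down [ 0.001 -0.    -1.   ]
```

View pics/scene4.png

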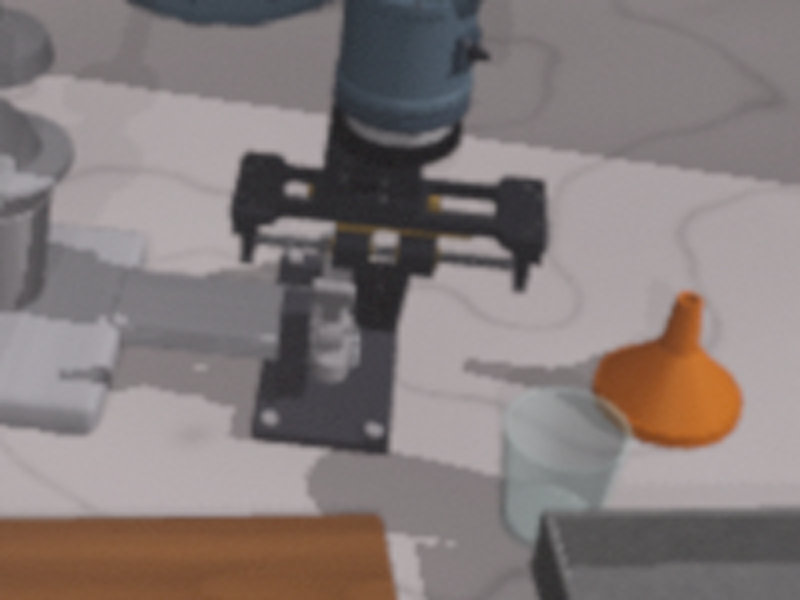

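View pics/wrist4.png

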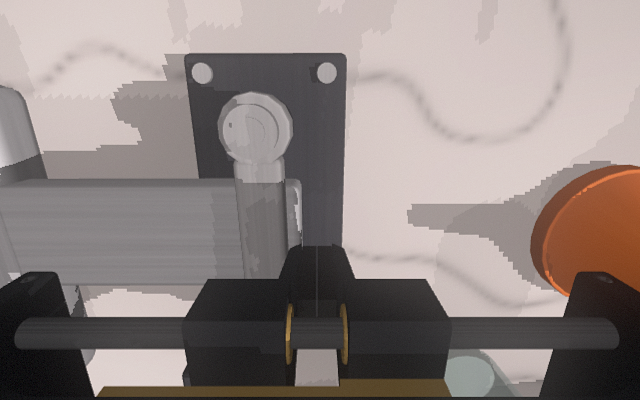

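Emit:
drive_tool(motion=[0,0,0,0,-0.01,0,-1,0,0,0,0,-0.02,0,-1,0,0,0,0,-0.03,0,-1,0,0,0,0,-0.04,0,-1,0,0,0,0,-0.04,0,-1,0,0,0,0,-0.04,0,-1])

```text
clock: 4.58
ee_pos: [0.5718, 0.0612, 0.0512]
tool_rot: [[0.002, 0.183, 0.983], [0.004, 0.983, -0.183], [-1.0, 0.004, 0.001]]
wrist_force: [3.7, 11.3, -2.3]
opening: 0.0003
```

```bash
python3 look.py 5 wrist scene
```

```text
t 4.5833 press tcp mm [ 7.  26.9 51.2] F [ 3.7 11.3 -2.3] open 0.0003 yaw -0.184 down [ 0.002  0.004 -1.   ]
```

View pics/wrist5.png

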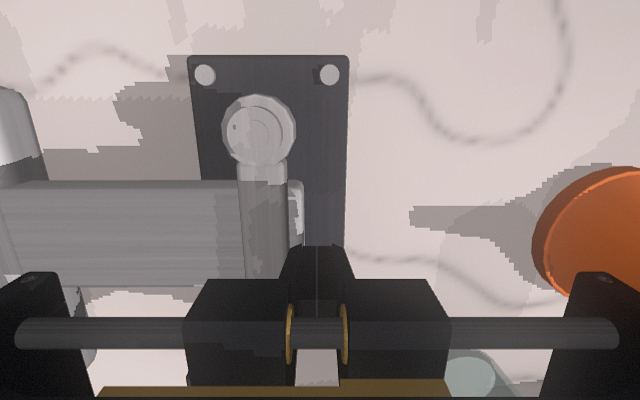

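View pics/scene5.png

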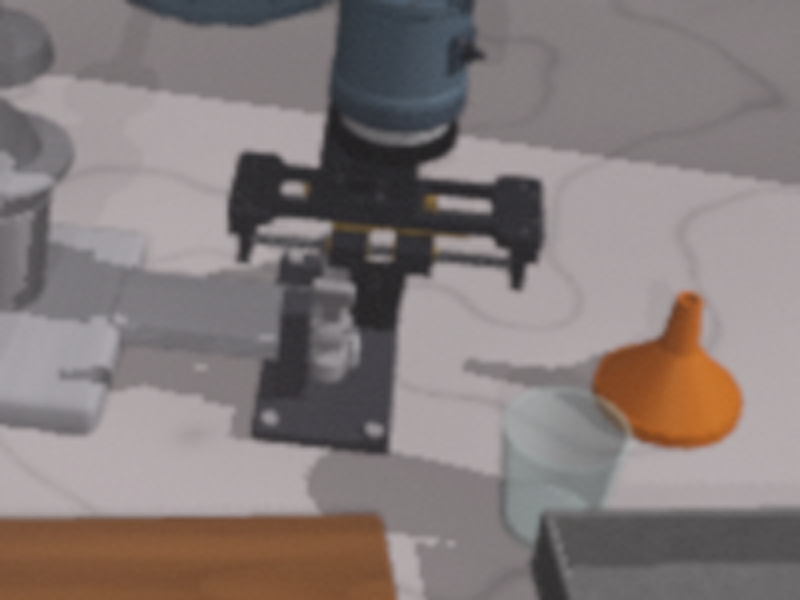

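Emit:
drive_tool(motion=[0,0,0,0,0.15,-0.05,-1,0,0,0,0,0.25,-0.1,-1,0,0,0,-0.3,0.25,-0.1,-1,0,0,0,-0.6,0.25,-0.1,-1,0,0,0,-0.95,0.25,-0.1,-1,0,0,0,-1,0.25,-0.1,-1,0,0,0,-1,0.25,-0.1,-1])

```text
clock: 5.27
ee_pos: [0.5672, 0.0907, 0.1751]
tool_rot: [[0.007, 0.182, 0.983], [-0.001, 0.983, -0.182], [-1.0, 0.001, 0.007]]
wrist_force: [-0.3, 1.0, 0.0]
opening: 0.0007
```

Emit:
drive_tool(motion=[0,0,0,-0.25,-0.2,-0.4,-1,0,0,0,-0.5,-0.3,-0.8,-1,0,0,0,-0.5,-0.3,-0.8,-1,0,0,0,-0.5,-0.3,-0.8,-1,0,0,0,-0.5,-0.3,-0.8,-1])

```text
clock: 5.68
ee_pos: [0.4631, 0.0727, 0.2307]
tool_rot: [[0.0, 0.183, 0.983], [-0.0, 0.983, -0.183], [-1.0, -0.0, 0.0]]
wrist_force: [1.2, -0.5, -0.3]
opening: 0.0003
```

```bash
python3 look.py 6 wrist scene
```

```text
t 5.6833 press tcp mm [-101.9   18.4  230.7] F [ 1.2 -0.5 -0.3] open 0.0003 yaw -0.184 down [ 0. -0. -1.]
```

View pics/wrist6.png

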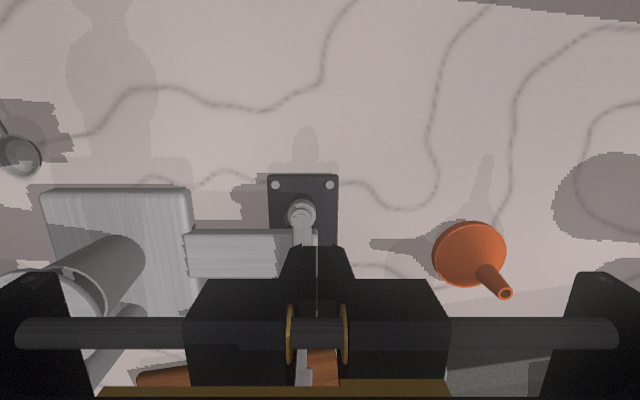

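View pics/scene6.png

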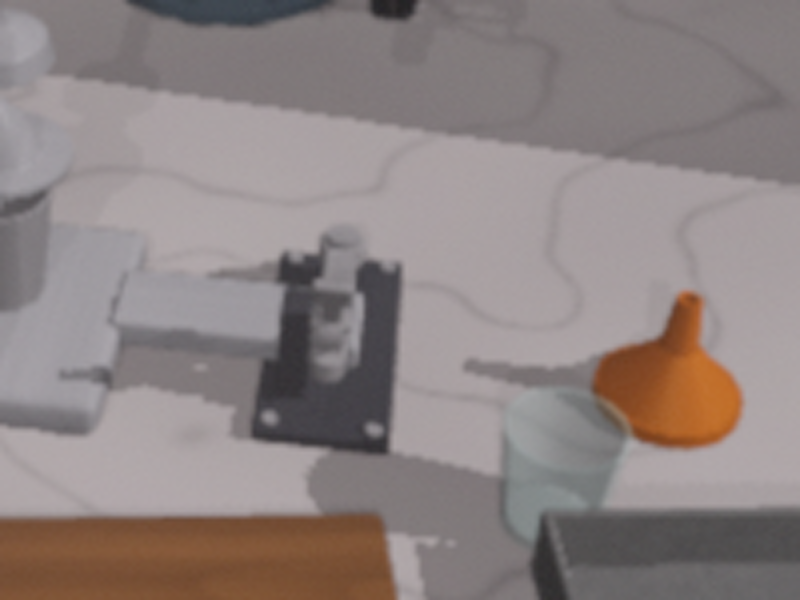

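```bash
python3 look.py 7 top; python3 -c "
import cv2
a=cv2.imread('pics/top7.png')[180:480,280:480];cv2.imwrite('pics/top7c.png',cv2.resize(a,None,fx=2,fy=2))"
```

```text
t 5.7833 press tcp mm [-101.1   18.5  229.8] F [ 0.3  0.1 -0.4] open 0.0004 yaw -0.184 down [-0.002  0.    -1.   ]
```

View pics/top7.png

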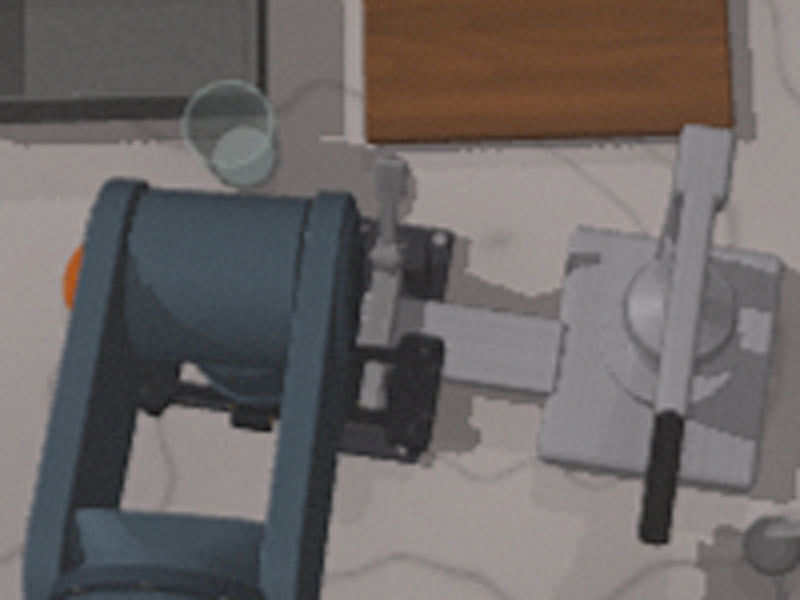

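Emit:
drive_tool(motion=[0,0,0,0,-0.146,0.7,-1,0,0,0,0,-0.146,0.7,-1,0,0,0,0,-0.146,0.7,-1,0,0,0,0,-0.146,0.7,-1])

```text
clock: 6.17
ee_pos: [0.5447, 0.0391, 0.2283]
tool_rot: [[-0.004, 0.185, 0.983], [0.001, 0.983, -0.185], [-1.0, -0.0, -0.004]]
wrist_force: [-0.2, -0.2, -0.2]
opening: 0.0006
```

Emit:
drive_tool(motion=[0,0,0,0,0,0.35,-1,0,0,0,0,0,0.7,-1,0,0,0,0.1,0,0.7,-1,0,0,0,0.2,0,0.7,-1,0,0,0,0.2,0,0.7,-1,0,0,0,0.2,0,0.7,-1])

```text
clock: 6.67
ee_pos: [0.6239, 0.0255, 0.2053]
tool_rot: [[-0.004, 0.183, 0.983], [0.001, 0.983, -0.183], [-1.0, -0.0, -0.004]]
wrist_force: [0.1, 0.6, 0.6]
opening: 0.0004
```

```bash
python3 look.py 8 scene wrist
```

```text
t 6.6667 press tcp mm [ 64.7   1.4 205.3] F [0.1 0.6 0.6] open 0.0004 yaw -0.184 down [-0.004  0.001 -1.   ]
```

View pics/scene8.png

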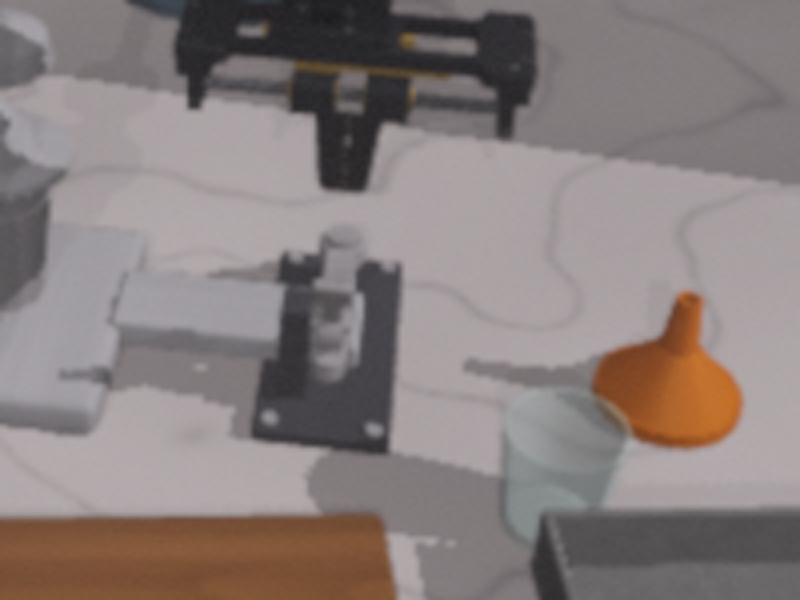

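View pics/wrist8.png

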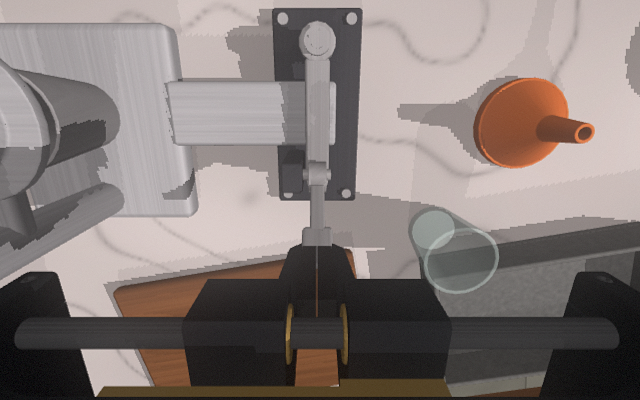

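Emit:
drive_tool(motion=[0,0,0,0.2,0,0.02,-1,0,0,0,0.35,0,0.03,-1,0,0,0,0.43,0,0.03,-1,0,0,0,0.46,0,0.03,-1,0,0,0,0.46,0,0.03,-1])

```text
clock: 7.18
ee_pos: [0.629, 0.0242, 0.1518]
tool_rot: [[-0.001, 0.183, 0.983], [0.0, 0.983, -0.183], [-1.0, -0.0, -0.001]]
wrist_force: [0.7, -0.1, -0.5]
opening: 0.0002
```

```bash
python3 look.py 9 scene
```

```text
t 7.1833 press tcp mm [ 70.    1.  151.8] F [ 0.7 -0.1 -0.5] open 0.0002 yaw -0.184 down [-0.001  0.    -1.   ]
```

View pics/scene9.png

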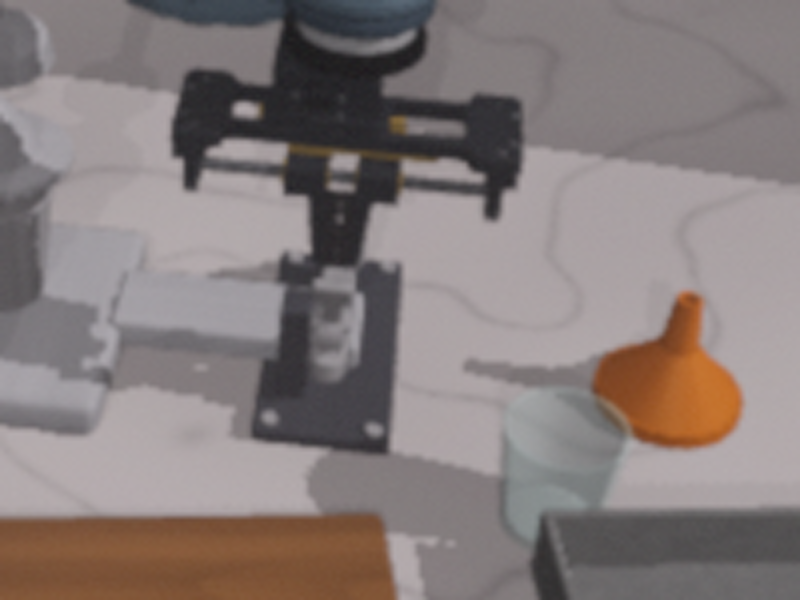

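Emit:
drive_tool(motion=[0,0,0,0.05,0,0.03,-1,0,0,0,0.1,0,0.1,-1,0,0,0,0.14,0,0.16,-1,0,0,0,0.2,0,0.21,-1,0,0,0,0.26,0,0.26,-1,0,0,0,0.33,0,0.3,-1,0,0,0,0.4,0,0.33,-1,0,0,0,0.46,0,0.34,-1])

```text
clock: 7.9
ee_pos: [0.6707, 0.0163, 0.0956]
tool_rot: [[0.001, 0.183, 0.983], [-0.0, 0.983, -0.183], [-1.0, 0.0, 0.001]]
wrist_force: [3.0, 0.6, 4.0]
opening: 0.0004
```

```bash
python3 look.py 10 scene
```

```text
t 7.9 press tcp mm [112.4   0.9  95.6] F [3.  0.6 4. ] open 0.0004 yaw -0.184 down [ 0.001 -0.    -1.   ]
```

View pics/scene10.png

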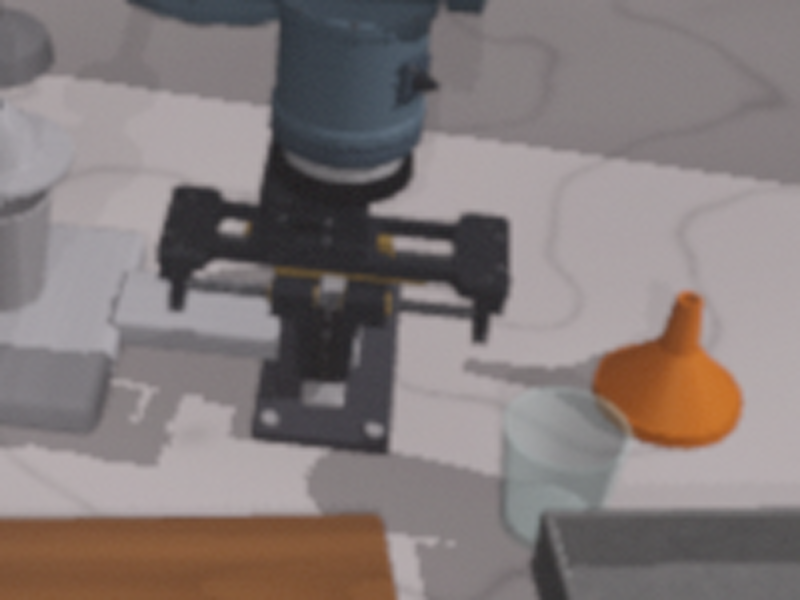

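Lever is being carried down under the finger (4 N). I'll press on to the end stop.

Emit:
drive_tool(motion=[0,0,0,0.02,0,0,-1,0,0,0,0.04,0,0,-1,0,0,0,0.055,0,0,-1,0,0,0,0.065,0,0,-1,0,0,0,0.065,0,0,-1])

```text
clock: 8.37
ee_pos: [0.67, 0.0163, 0.0892]
tool_rot: [[0.001, 0.183, 0.983], [-0.0, 0.983, -0.183], [-1.0, -0.0, 0.001]]
wrist_force: [3.0, -0.4, 2.8]
opening: 0.0004
```

Emit:
drive_tool(motion=[0,0,0,0.01,0,0,-1,0,0,0,0.02,0,0,-1,0,0,0,0.03,0,0,-1,0,0,0,0.03,0,0,-1,0,0,0,0.03,0,0,-1])

```text
clock: 8.78
ee_pos: [0.6703, 0.0163, 0.0882]
tool_rot: [[0.001, 0.183, 0.983], [-0.001, 0.983, -0.183], [-1.0, -0.0, 0.001]]
wrist_force: [-4.7, -1.6, 16.9]
opening: 0.0004
```

Emit:
drive_tool(motion=[0,0,0,-0.3,0,0,-1,0,0,0,-0.6,0,0,-1,0,0,0,-1,0,0,-1,0,0,0,-1,0,-0.3,-1,0,0,0,-1,0,-0.6,-1,0,0,0,-1,0,-0.9,-1,0,0,0,-1,0,-0.9,-1])

```text
clock: 9.37
ee_pos: [0.5551, 0.0385, 0.2022]
tool_rot: [[-0.011, 0.182, 0.983], [0.002, 0.983, -0.182], [-1.0, -0.0, -0.011]]
wrist_force: [-1.1, -1.0, -1.5]
opening: 0.0002
```

Emit:
drive_tool(motion=[0,0,0,-0.2,0,-0.5,-1,0,0,0,-0.2,0,-0.9,-1,0,0,0,-0.2,0,-0.9,-1,0,0,0,-0.2,0,-0.9,-1,0,0,0,-0.2,0,-0.9,-1])

```text
clock: 9.78
ee_pos: [0.4564, 0.0564, 0.2292]
tool_rot: [[-0.0, 0.183, 0.983], [0.0, 0.983, -0.183], [-1.0, -0.0, -0.0]]
wrist_force: [0.7, 0.8, 0.7]
opening: 0.0005
```

```bash
python3 look.py 11 scene top wrist
```

```text
t 9.7833 press tcp mm [-105.6    1.1  229.2] F [0.7 0.8 0.7] open 0.0005 yaw -0.184 down [-0.  0. -1.]
```

View pics/scene11.png

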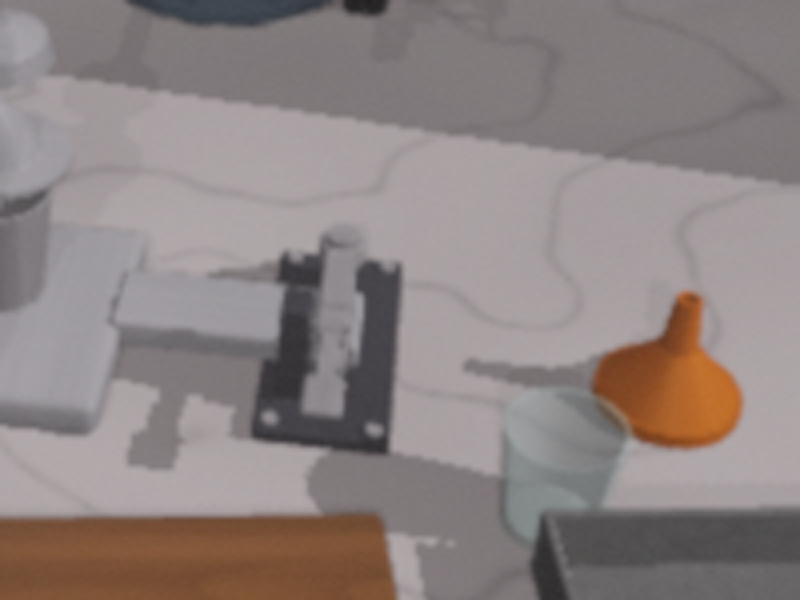

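View pics/wrist11.png

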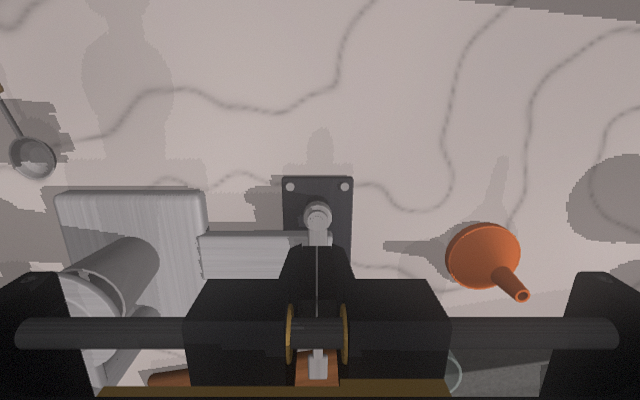

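View pics/top11.png

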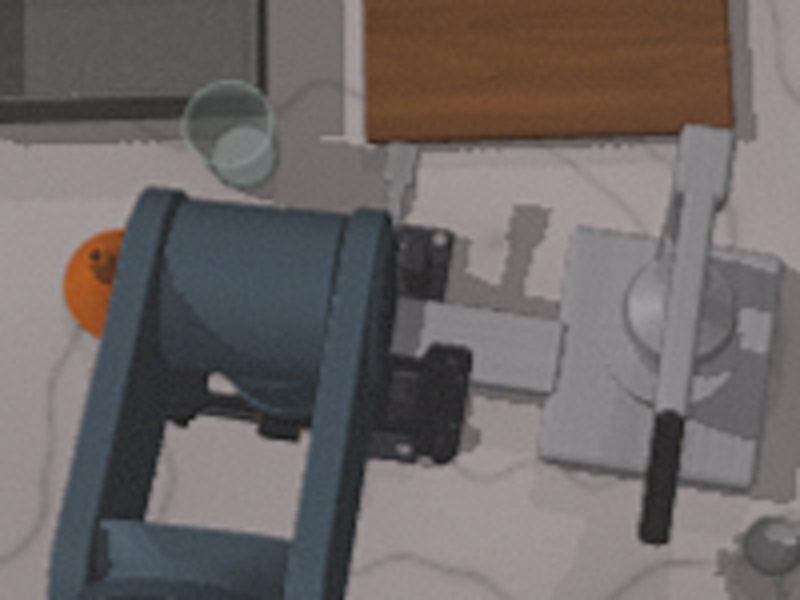

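```bash
python3 - <<'E'
from h import *
c,s=np.cos(Y),np.sin(Y)
for a in (3,8,13):
    r=np.radians(a); x,z=.05+.09*np.cos(r),.07+.09*np.sin(r)
    w=[O[0]+c*x,O[1]+s*x,z]
    t=(proj("top",w)-[190,100])*4; q=(proj("scene",w)-[280,180])*[4,3.75]
    print(a,"top",t.round(),"scene",q.round())
E
```

```text
3 top [404. 141.] scene [315. 414.]
8 top [403. 138.] scene [316. 404.]
13 top [402. 136.] scene [317. 393.]
```

```bash
python3 - <<'E'
from h import *
c,s=np.cos(Y),np.sin(Y)
def W(x,y,z): return [O[0]+c*x-s*y,O[1]+s*x+c*y,z]
for n,p in [("cornR",(.095,.0425,.012)),("cornL",(.095,-.0425,.012)),("farR",(-.095,.0425,.012)),("bolt",(-.06,0,.059))]:
    w=W(*p); print(n,((proj("scene",w)-[280,180])*[4,3.75]).round(),((proj("top",w)-[190,100])*4).round())
E
python3 -c "
import cv2
a=cv2.imread('pics/scene11.png')[200:460,220:430];cv2.imwrite('pics/scene11c.png',cv2.resize(a,None,fx=2.8,fy=2.2))"
```

```text
cornR [386. 445.] [348. 213.]
cornL [246. 429.] [453. 228.]
farR [400. 261.] [306. 444.]
bolt [339. 233.] [362. 396.]
```

View pics/scene11c.png

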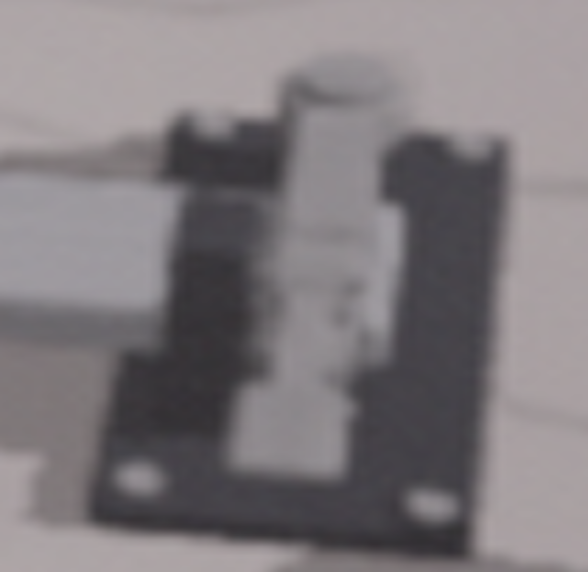

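```bash
python3 -c "
from h import *
rep(); print(ctrl.close_job())"
```

```text
t 9.9333 press tcp mm [-103.7    0.8  229.3] F [ 0.6  0.5 -0.4] open 0.0007 yaw -0.184 down [ 0. -0. -1.]
the job is handed in; nothing more can be done
None
```

I clamped the press's foot and handed the job in at about 10 s of the 45 s. I pushed the strap round to its stop with the closed fingers, then pushed the cam lever down to its end stop.

- **Strap:** the push ended against the stop at about 12 N. Wrist and top pictures taken afterwards, with the lever still raised, showed the strap lined up with the lever and plate.
- **Lever:** the push ended against the end stop at about 17 N, with the fingertip at z of about 77 mm. That works out to roughly 3 degrees above level. The scene picture gave a looser 4–5 degrees; it could be read anywhere from about 3 to 8 degrees, depending on which plate edge I took as reference. The pass limit is about 8.7 degrees.
- **Bystanders and arm:** in the last pictures the tumbler by the clamp, the funnel and the pressing arm looked unmoved. I did not measure them, and the cup, bowl, jar and second tumbler were outside or mostly outside those views. The tool was clear of everything, with wrist force under 1 N.

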